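# Refit the washed hob knob and hold it pressed in

## Task

One control knob of the gas hob was pulled off for washing and stands on the worktop. Pick it up, turn it so that the flat in its bore (on the side of its pointer nose) matches the flat of the bare D-shaped spindle on the hob, push it fully home, then press knob and spindle all the way in against the spring, as when lighting a burner, and finish like that: the program ends while still holding the knob pressed in, without letting go. Leave the other things on the worktop where they are.

Things in the scene. Friction and masses are not known exactly. Their poses are not given: they have to be found in the camera images.
- knob: Loose grey plastic hob knob, about 60 g, standing on the worktop on its open underside. Origin: centre of the underside; z up along its axis, +x towards its pointer nose. Round body 46 mm in diameter, 20 mm high. The nose, 8 mm wide and 5 to 17 mm high, reaches 31 mm from the axis. In the underside a blind D-shaped bore, 16 mm deep, 16 mm in diameter, its flat 4 mm from the axis on the nose side, square to x.
- knob_grip (a point): Middle of the straight grip bar on top of the knob, 32 mm above its underside, on its axis; axes as the knob. The bar is 44 mm long (along x), 14 mm wide (along y) and stands from 20 to 44 mm above the underside.
- spindle_tip (a point): Top end, on the axis, of the bare brass D-shaft at the front end of the hob (left or right control). z up, +x: where its flat faces and the knob's +x (nose) must point. 14 mm in diameter, flat 3 mm from the axis, top chamfered. Unpressed it is 46 mm above the worktop. It does not turn. A thin rib on its flange points the same way, to 26 mm from the axis. Knob fully home: knob origin 16 mm below this point. Play about 9 degrees and 1 mm.
- spindle (a joint): How far the spindle is pressed in, m: 0 as it stands, 0.008 at its stop. A spring pushes it back up: about 4 N to start it, 8 N at the stop; it springs back when let go. The knob clears the hob even at the stop.
- hob: Black gas hob, fixed, 510 mm deep (its x, front towards the robot) by 290 mm wide, top 12 mm above the worktop. Origin: centre of its underside. The two controls are 195 mm in front of its centre, 70 mm left and right of its middle line; steel pan supports, 50 mm above the worktop, begin 80 mm behind the controls. A saucepan (fixed) stands on the rear burner, its top 135 mm up, its edge 270 mm behind the controls.
- valve2: The other control of the hob, with the same kind of knob already on it (fixed, top 74 mm above the worktop), 140 mm beside the bare spindle. Origin on its axis, on the hob's top. Not to be used.
- burner_cap: Bystander: dark steel disc, 48 mm in diameter, 15 mm high, lying some 75 to 90 mm from the knob on its nose side. Origin: centre of the underside.
- mug: Bystander: white mug, 80 mm in diameter, 90 mm high. Origin: centre of the underside.
- bowl: Bystander: blue bowl, 110 mm in diameter, 55 mm high. Origin: centre of the underside.
- jar: Bystander: glass jar, 68 mm in diameter, 100 mm high. Origin: centre of the underside.
- soap: Bystander: washing-up bottle, 64 mm in diameter, 190 mm high, left of the hob. Origin: centre of the underside.
- spoon: Bystander: wooden spoon, 200 mm long, lying flat left of the hob, roughly along x. Origin: underside, near its middle.
Mind the look-alikes: they are no part of the job. What is shaped like the knob but purple or red is not meant.

How it is judged (in metres and radians):
On the way, in this order (a step that is already met when the one before it is completed fails the run):
1. the knob is lifted clear of the worktop (height (world z) of knob above 0.035 m), for 0.2 s.
2. the knob is fully home on the spindle, flats matching (z of knob in the frame of spindle_tip below -0.0135 m and horizontal distance between knob and spindle_tip below 0.003 m and angle between the x axis of knob and the x axis of spindle_tip, either way round below 0.25 rad and angle between knob's own z axis and vertical below 0.12 rad), for 0.1 s.
At the end, for the whole second after the job is handed in: The knob is home on the spindle (underside at least 13.5 of 16 mm below the spindle's tip, within 3 mm of its axis, turned within 0.25 rad, upright within 0.12 rad) and the fingers still hold it pressed in by more than 6 of the 8 mm, bearing on the spindle's spring and not on the hob (all of step 2 and value of joint spindle above 0.006 m and contact force between knob and the fingers above 1 N and contact force between knob and hob below 0.5 N); the arm keeps its last pose, push and grip.
It fails at once if a bystander is shifted by more than 30 mm (distance of any of burner_cap, mug, bowl, jar, soap, spoon from where it was at the start of the episode above 0.03 m).
It also fails if it takes over 35 s, if anything falls off the work surface, if the arm or the gripper's body presses on something with over 40 N, if the wrist force passes 120 N, or if a joint passes its speed limit or range.

## Robot

A 6-joint arm with a two-finger parallel gripper is mounted at the origin on the work surface. World frame = base frame: x ahead of the robot, y to its left, z up, the work surface at z = 0. Lengths are in mm, angles in degrees, forces in N, time in s.
With the tool pointing down it reaches from about 275 to 725 mm from the base axis. Payload 5.6 kg.
Tool frame: the origin (TCP) lies on the centre line of the jaws, within the pads' length; the fingertips stand 14 mm ahead of it and the grasp point (between the pads) lies 5 mm behind it; z points along the fingers, y is the line along which they close (so a half turn about z gives the same grasp; the last joint's range is limited). The gripper opens to 85 mm and grips with 20 to 120 N. Pads are 22 mm wide; open, the fingers measure 114 mm over their backs; the gripper's body (76 mm by 85 mm) begins 54 mm behind the grasp point. The pads swing forward as they close: fully open they stand 13 mm farther back than shut.
Start: joints at [-57.834, 14.616, 6.199, 0, -81.583, -16.306], TCP at [150.323, -529.052, 245.283] pointing down, gripper open.
Joint ranges: [-168.99, 168.99], [-69.2, 112.95], [-62.41, 85.93], [-164.36, 98.24], [-168.68, -3.75], [-174.98, 174.98]. Speed limits (degrees/s): [147.25, 147.25, 180, 180, 180, 180].

## Interface

Orientations are given as a 3x3 rotation matrix whose columns are the frame's x, y, z axes.
In Python, from bench import telemetry, viewer, bot gives the robot as it stands.
- The arm moves only by the tool step_arm, never from a script. Its arguments are lists of equal length, an entry for each row: "translation": the shift along the tool's x, y, z in m, a list of three; "angular": the turn, a rotation vector about the tool's x, y, z in degrees, a list of three; "claw": the closure, from 0 (fully open) to 1 (shut). In form: {"translation": [[dx, dy, dz], ...], "angular": [[rx, ry, rz], ...], "claw": [claw, ...]}. A call has 1 to 20 rows; each row shifts and turns the commanded pose from where the row before left it, along the tool's axes as they then stand; what a row does not reach is not made up. A row lasts 1/12 s, in which the tool goes at most 41.7 mm and 7.16 degrees, less where a joint would pass 70% of its speed; a pose out of reach is approached as far as the arm can. A call with a gripper value outside its range is refused whole. The fingers move at their own pace and stop on an object; "grip_force" is the grip in N (left out, the last holds). Time passes only in rows, so rows that do not move let the fingers close. It gives the time, the measured TCP pose, the force, the opening and the grip force at its end, in the units of the state.
- telemetry.read_state(): the state, without advancing time (a new reading comes with each control period).
- viewer.read_camera(name): name is "scene" or "top" or "wrist"; returns (picture, depth): 400x640x3 uint8, red, green, blue; 400x640 float32, mm along the optical axis (not along the pixel's ray), 0 where there is no reading.
- viewer.calibration(name): a dict with "camera_matrix" (3x3 intrinsics, pixels), "position" and "rotation" of the camera in the world; the wrist camera has in their place "T_tool_cam" (4x4, takes a point from camera to tool coordinates, whose origin is the TCP and whose axes are the flange's). Camera axes: x right, y up, looking along -z (the intrinsics and any distortion apply to the point x, -y, -z); pixel columns grow to the right and rows downward; lengths in mm; the calibration is good to about 2 mm. A picture is of the moment at which its call begins: read the wrist's pose just before it. calibration takes no time and is no camera call.
- bot.sign_off(): hands the job in; it is judged then, once.
The state is a dict: "clock": time; "q": joint angles; "qd": joint speeds; "joint_efforts": joint torques, N m; "tool_pos": TCP position; "orientation": TCP orientation; "wrist_force": force on the tool from outside, world axes, zero at the start; "torque": the same for the moment, N m; "grip_width": opening from 0.0 (shut) to 1.0 (fully open); "finger_force": force on a finger pad.
Only numpy, scipy, OpenCV 4.12 (cv2) and the standard library are available. Lean on these libraries where they do the work, as an engineer would, in place of code of your own. Each camera call takes 0.05 s, during which the arm holds its last target. There are 200 camera calls.

## Working session

There is one attempt and no reset: what is moved stays moved. The work goes in short steps, Python scripts to look and compute and a tool call to move; the robot and the scene stay as the last step left them, time stands still between calls to the robot, and variables do not carry over. Pictures are saved under pics/ and viewed, at most 10 in all, crops included, and the job is handed in when it is done.

Besides the shell and the picture viewer there is one more tool, called as name(argument=value, ...) on one line, values as JSON. step_arm: Moves the arm, as the interface text tells. Its arguments: {"type":"object","properties":{"translation":{"type":"array","items":{"type":"array","items":{"type":"number"}}},"angular":{"type":"array","items":{"type":"array","items":{"type":"number"}}},"claw":{"type":"array","items":{"type":"number"}},"grip_force":{"type":"number"}},"required":["translation","angular","claw"]}

```bash
ls; mkdir -p pics; cat > h.py <<'E'
import numpy as np, cv2
from bench import telemetry, viewer, bot
def shot(n):
    s=telemetry.read_state(); im,d=viewer.read_camera(n); return s,im,d
def cam(n,s=None):
    c=viewer.calibration(n); K=np.array(c["camera_matrix"],float)
    if "T_tool_cam" in c:
        T=np.eye(4);T[:3,:3]=np.array(s["orientation"]);T[:3,3]=s["tool_pos"]
        T=T@np.array(c["T_tool_cam"]); return K,T[:3,:3],T[:3,3],c
    return K,np.array(c["rotation"]),np.array(c["position"],float),c
def ray(C,u,v):
    K,R,p,c=C; d=np.linalg.inv(K)@[u,v,1]; return p,R@(d*[1,-1,-1])
def onz(C,u,v,z):
    p,d=ray(C,u,v); return p+d*(z-p[2])/d[2]
def pt(C,u,v,depth):
    p,d=ray(C,u,v); return p+d*depth
def px(C,X):
    K,R,p,c=C; q=R.T@(np.array(X,float)-p)*[1,-1,-1]; q=K@q; return q[:2]/q[2]
def save(n,im): cv2.imwrite(n,im[...,::-1])
E
python3 - <<'E'
from h import *
for n in("top","scene"):
    s,im,d=shot(n); save(f"pics/{n}0.png",im); np.savez(f"{n}0.npz",im=im,d=d)
    c=viewer.calibration(n); print(c)
print(viewer.calibration("wrist")); print(s)
E
```

```text
pics
{'camera_matrix': array([[496.82026305,   0.        , 318.99591337],
       [  0.        , 496.82026305, 202.6923217 ],
       [  0.        ,   0.        ,   1.        ]]), 'position': array([ 381.5687451 ,    6.81733597, 1554.2769802 ]), 'rotation': array([[-0.00911125,  0.99355135, -0.11301641],
       [-0.99992064, -0.00806913,  0.00967497],
       [ 0.00870063,  0.11309559,  0.99354602]])}
{'camera_matrix': array([[503.81085306,   0.        , 324.45690152],
       [  0.        , 503.81085306, 203.98025942],
       [  0.        ,   0.        ,   1.        ]]), 'position': array([1246.66544957, -612.58715468, 1192.06305965]), 'rotation': array([[ 0.67048792, -0.57910374,  0.46377237],
       [ 0.7418817 ,  0.51693081, -0.42707621],
       [ 0.00758321,  0.63041367,  0.77622232]])}
{'camera_matrix': array([[312.51462985,   0.        , 318.22387495],
       [  0.        , 312.51462985, 195.77769123],
       [  0.        ,   0.        ,   1.        ]]), 'T_tool_cam': array([[-2.34110092e-04,  9.65171777e-01,  2.61616867e-01,
         6.56749233e+01],
       [ 9.99999871e-01,  3.4
[... 340 characters left out ...]
97e+01, -1.63053781e+01]), 'qd': array([ 0.03194754, -0.10766355,  0.10462827,  0.02093439, -0.10107109,
        0.03492149]), 'joint_efforts': array([-3.50332492e-03, -3.87993050e+01,  2.38771123e+01,  5.38755745e+00,
       -3.44858148e-03,  1.02695708e-05]), 'tool_pos': array([ 150.2374521 , -528.59941488,  244.42062081]), 'orientation': array([[-9.61945086e-01, -2.73242254e-01, -5.67833193e-04],
       [-2.73242836e-01,  9.61943474e-01,  1.76204686e-03],
       [ 6.47577805e-05,  1.85014867e-03, -9.99998286e-01]]), 'wrist_force': array([-0.19597915, -1.20471957, -0.57930906]), 'torque': array([ 0.00480478, -0.02908589, -0.00093375]), 'finger_force': 0.0, 'grip_width': 0.9980869995159675}
```

View pics/top0.png

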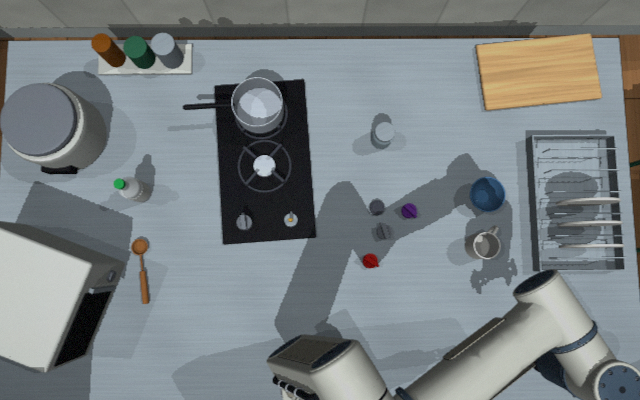

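View pics/scene0.png

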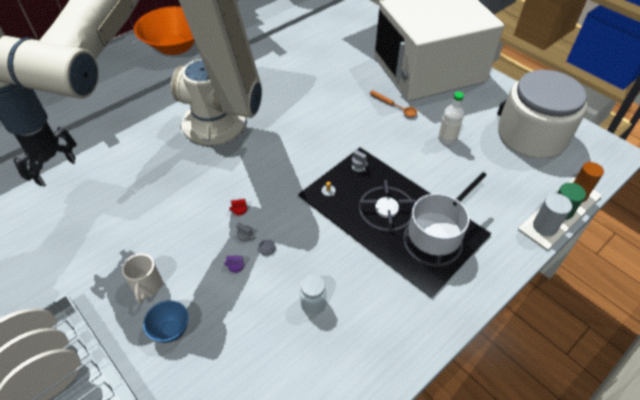

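Candidates in the top view: the grey knob at (382,231), the purple look-alike at (409,211), the red look-alike at (370,261), the dark burner cap disc at (377,207), and the fitted knob on the hob at (244,222). The bare spindle is at (291,219). I choose the grey one at (382,231) and check it in a close crop.

```bash
python3 - <<'E'
from h import *
im=np.load("top0.npz")["im"]; C=cam("top")
a=cv2.resize(im[190:280,345:435],(400,400),interpolation=cv2.INTER_CUBIC)
b=cv2.resize(im[195:245,266:316],(400,400),interpolation=cv2.INTER_CUBIC)
save("pics/crop1.png",np.hstack([a,b]))
for n,u,v,z in(("knob",382,231,32),("cap",377,207,15),("spindle",291,219,40),("purple",409,211,40),("red",370,261,40),("valve2",244,222,70)): print(n,onz(C,u,v,z).round())
E
```

```text
knob [ 466. -200.   32.]
cap [ 542. -189.   15.]
spindle [504.  78.  40.]
purple [ 526. -284.   40.]
red [ 375. -161.   40.]
valve2 [494. 217.  70.]
```

View pics/crop1.png

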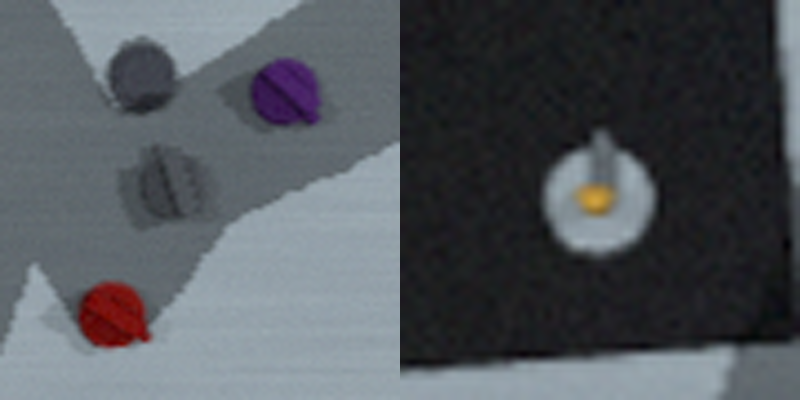

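The crop shows the grey knob at about (382,231), with bar and nose pointing up and slightly left towards the cap. The brass spindle is at about (291,219) with its rib pointing image-up, so roughly +x. The purple and red ones are clearly different. I move the wrist above the grey knob.

step_arm(translation=[[-0.0219, 0.0128, 0.0025], [-0.0219, 0.0128, 0.0025], [-0.0219, 0.0128, 0.0025], [-0.0219, 0.0128, 0.0025], [-0.0219, 0.0128, 0.0025], [-0.0219, 0.0128, 0.0025], [-0.0219, 0.0128, 0.0025], [-0.0219, 0.0128, 0.0025], [-0.0219, 0.0128, 0.0025], [-0.0219, 0.0128, 0.0025], [-0.0219, 0.0128, 0.0025], [-0.0219, 0.0128, 0.0025], [-0.0219, 0.0128, 0.0025], [-0.0219, 0.0128, 0.0025], [-0.0219, 0.0128, 0.0025], [-0.0219, 0.0128, 0.0025], [-0.0219, 0.0128, 0.0025], [-0.0219, 0.0128, 0.0025], [0, 0, 0], [0, 0, 0]], angular=[[0, 0, 0], [0, 0, 0], [0, 0, 0], [0, 0, 0], [0, 0, 0], [0, 0, 0], [0, 0, 0], [0, 0, 0], [0, 0, 0], [0, 0, 0], [0, 0, 0], [0, 0, 0], [0, 0, 0], [0, 0, 0], [0, 0, 0], [0, 0, 0], [0, 0, 0], [0, 0, 0], [0, 0, 0], [0, 0, 0]], claw=[0, 0, 0, 0, 0, 0, 0, 0, 0, 0, 0, 0, 0, 0, 0, 0, 0, 0, 0, 0])

```text
clock: 1.77
tool_pos: [466.8, -198.8, 199.5]
orientation: [[-0.961, -0.275, -0.002], [-0.275, 0.961, 0.0], [0.001, 0.001, -1.0]]
wrist_force: [-0.4, -0.0, 0.2]
grip_width: 1.001
finger_force: 0.0
```

```bash
python3 - <<'E'
from h import *
s,im,d=shot("wrist"); save("pics/w1.png",im); np.savez("w1.npz",im=im,d=d,p=s["tool_pos"],R=s["orientation"])
print(s["tool_pos"],s["orientation"],s["q"],s["clock"])
C=cam("wrist",s); print(px(C,[466,-200,44]), d[200,320])
E
```

```text
[ 466.78907734 -198.77664543  199.50872645] [[-9.61405867e-01 -2.75129047e-01 -1.66318269e-03]
 [-2.75130005e-01  9.61406959e-01  3.72598929e-04]
 [ 1.49648263e-03  8.15810259e-04 -9.99998547e-01]] [-5.35742441e+00  1.09607983e+01 -5.23026878e+00 -1.28617800e-02
 -7.39058037e+01 -6.86692545e+01] 1.7667
[316.62345813 183.19988817] 341.78476
```

View pics/w1.png

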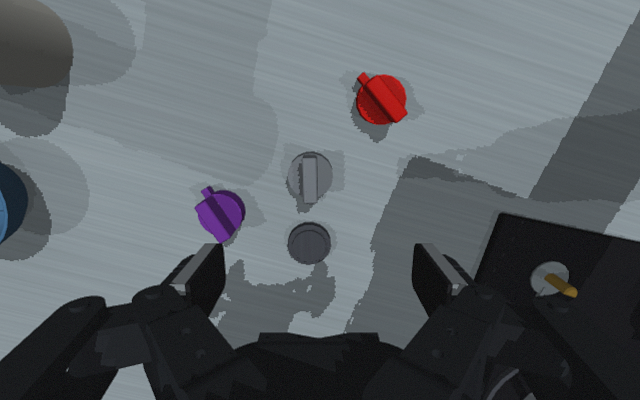

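The picture shows the grey knob at (310,178) with its bar nearly vertical, the cap at (309,243), the purple knob at (221,213), the red knob at (381,99), and the spindle and flange at (553,280). Next I compute axis, bar angle and nose from depth.

```bash
cat >> h.py <<'E'
def cloud(C,d):
    v,u=np.mgrid[:d.shape[0],:d.shape[1]]; K,R,p,c=C
    q=np.stack([(u-K[0,2])/K[0,0],-(v-K[1,2])/K[1,1],-np.ones(u.shape)],-1)*d[...,None]
    P=q@R.T+p; P[d<=0]=np.nan; return P
E
python3 - <<'E'
from h import *
f=np.load("w1.npz"); im,d=f["im"],f["d"]; C=cam("wrist",dict(tool_pos=f["p"],orientation=f["R"])); P=cloud(C,d)
w=P[130:225,260:350].reshape(-1,3); w=w[np.isfinite(w).all(1)]
print("table z",np.median(w[:,2][w[:,2]<8]))
bar=w[(w[:,2]>39)&(w[:,2]<50)]; body=w[(w[:,2]>16)&(w[:,2]<25)]
(c,sz,a)=cv2.minAreaRect(bar[:,:2].astype(np.float32)); box=cv2.boxPoints((c,sz,a))
e=max([box[1]-box[0],box[2]-box[1]],key=np.linalg.norm); e=e/np.linalg.norm(e); e=e*np.sign(e[0])
print("bar",np.median(bar[:,2]),c,sz,e,np.degrees(np.arctan2(e[1],e[0])),len(bar))
r=np.linalg.norm(body[:,:2]-c,axis=1); far=body[r>25]; print("body",len(body),"far",len(far),(far[:,:2]-c)@e if len(far) else 0, body[:,2].mean(), cv2.minEnclosingCircle(body[:,:2].astype(np.float32)))
n=w[(w[:,2]>9)&(w[:,2]<21)]; rr=(n[:,:2]-c)@e; print("low pts along e", np.histogram(rr,bins=np.arange(-36,37,6)))
# spindle
Q=P[240:320,510:600].reshape(-1,3); Q=Q[np.isfinite(Q).all(1)]; t=Q[(Q[:,2]>40)&(Q[:,2]<52)]; print("tip",len(t),t.mean(0),t.min(0),t.max(0))
E
```

```text
table z -0.3314996667930359
bar 43.52149540216493 (465.3758239746094, -207.09658813476562) (43.4060173034668, 14.003621101379395) [0.96166295 0.27423424] 15.916384 686
body 971 far 8 [29.71915144 29.89333156 29.80320462 29.42827964 29.80055289 29.74523271
 30.83239987 31.02995603] 19.66319304245527 ((469.4142761230469, -205.85760498046875), 26.813304901123047)
low pts along e (array([  0,   0,  75, 120, 158, 172, 166, 143, 102,  24,   6,   7]), array([-36, -30, -24, -18, -12,  -6,   0,   6,  12,  18,  24,  30,  36]))
tip 135 [503.07433822  80.12579833  44.38577476] [498.0971486   74.606171    40.00539374] [508.11326172  87.97662144  47.53863069]
```

Bar centre is (465.4, −207.1), 43.4×14.0 mm and 43.5 mm up, which fits the given sizes. The nose is on the +15.9° side and the tool is already aligned, so I descend.

step_arm(translation=[[0.0012, -0.0025, 0.0125], [0.0012, -0.0025, 0.0125], [0.0012, -0.0026, 0.0125], [0, 0, 0.0125], [0, 0, 0.0125], [0, 0, 0.0125], [0, 0, 0.0125], [0, 0, 0.0125], [0, 0, 0.0125], [0, 0, 0.0125], [0, 0, 0.0125], [0, 0, 0.01], [0, 0, 0.008], [0, 0, 0.005], [0, 0, 0.002], [0, 0, 0], [0, 0, 0]], angular=[[0, 0, 0], [0, 0, 0], [0, 0, 0], [0, 0, 0], [0, 0, 0], [0, 0, 0], [0, 0, 0], [0, 0, 0], [0, 0, 0], [0, 0, 0], [0, 0, 0], [0, 0, 0], [0, 0, 0], [0, 0, 0], [0, 0, 0], [0, 0, 0], [0, 0, 0]], claw=[0.4, 0.4, 0.4, 0.4, 0.4, 0.4, 0.4, 0.4, 0.4, 0.4, 0.4, 0.4, 0.4, 0.4, 0.4, 0.4, 0.4])

```text
clock: 3.23
tool_pos: [465.5, -208.1, 38.2]
orientation: [[-0.962, -0.273, 0.001], [-0.273, 0.962, -0.0], [-0.001, -0.0, -1.0]]
wrist_force: [0.3, 0.6, 1.3]
grip_width: 0.602
finger_force: 0.0
```

step_arm(translation=[[0, 0, 0], [0, 0, 0], [0, 0, 0], [0, 0, 0], [0, 0, 0], [0, 0, 0], [0, 0, 0], [0, 0, 0]], angular=[[0, 0, 0], [0, 0, 0], [0, 0, 0], [0, 0, 0], [0, 0, 0], [0, 0, 0], [0, 0, 0], [0, 0, 0]], claw=[0.6, 0.8, 1, 1, 1, 1, 1, 1], grip_force=60)

```text
clock: 3.9
tool_pos: [465.6, -208.1, 38.3]
orientation: [[-0.962, -0.273, 0.001], [-0.273, 0.962, -0.0], [-0.001, -0.001, -1.0]]
wrist_force: [-0.2, 1.3, 5.3]
grip_width: 0.153
finger_force: 60.3
```

step_arm(translation=[[0, 0, -0.005], [0, 0, -0.01], [0, 0, -0.015], [0, 0, -0.02], [0, 0, -0.02], [0, 0, -0.02], [0, 0, -0.02], [0, 0, -0.02], [0, 0, -0.02], [0, 0, -0.012], [0, 0, 0]], angular=[[0, 0, 0], [0, 0, 0], [0, 0, 0], [0, 0, 0], [0, 0, 0], [0, 0, 0], [0, 0, 0], [0, 0, 0], [0, 0, 0], [0, 0, 0], [0, 0, 0]], claw=[1, 1, 1, 1, 1, 1, 1, 1, 1, 1, 1])

```text
clock: 4.82
tool_pos: [466.4, -208.5, 203.3]
orientation: [[-0.962, -0.274, 0.005], [-0.274, 0.962, -0.002], [-0.005, -0.003, -1.0]]
wrist_force: [-0.1, 0.4, 0.3]
grip_width: 0.147
finger_force: 59.6
```

step_arm(translation=[[-0.004, 0.009, 0], [-0.007, 0.019, 0], [-0.008, 0.019, 0], [-0.008, 0.019, 0], [-0.008, 0.019, 0], [-0.008, 0.019, 0], [-0.008, 0.019, 0], [-0.008, 0.019, 0], [-0.008, 0.019, 0], [-0.008, 0.019, 0], [-0.008, 0.019, 0], [-0.008, 0.019, 0], [-0.008, 0.019, 0], [-0.008, 0.019, 0], [-0.004, 0.009, 0], [0, 0, 0], [0, 0, 0], [0, 0, 0]], angular=[[0, 0, 0], [0, 0, 0], [0, 0, 0], [0, 0, 0], [0, 0, 0], [0, 0, 0], [0, 0, 0], [0, 0, 0], [0, 0, 0], [0, 0, 0], [0, 0, 0], [0, 0, 0], [0, 0, 0], [0, 0, 0], [0, 0, 0], [0, 0, 0], [0, 0, 0], [0, 0, 0]], claw=[1, 1, 1, 1, 1, 1, 1, 1, 1, 1, 1, 1, 1, 1, 1, 1, 1, 1])

```text
clock: 6.32
tool_pos: [499.1, 76.7, 199.4]
orientation: [[-0.962, -0.273, -0.001], [-0.273, 0.962, -0.0], [0.001, -0.0, -1.0]]
wrist_force: [0.0, -0.8, -0.1]
grip_width: 0.151
finger_force: 59.6
```

```bash
python3 - <<'E'
from h import *
s,im,d=shot("wrist"); save("pics/w2.png",im); np.savez("w2.npz",im=im,d=d,p=s["tool_pos"],R=s["orientation"])
print(s["tool_pos"],s["orientation"],s["q"],s["clock"])
C=cam("wrist",s); print(px(C,[503,79,46]))
E
```

```text
[499.06678831  76.74437788 199.36974006] [[-9.61980956e-01 -2.73114567e-01 -1.03581912e-03]
 [-2.73114215e-01  9.61981499e-01 -4.70535058e-04]
 [ 1.12494880e-03 -1.69748841e-04 -9.99999353e-01]] [ 2.65457655e+01  1.06732377e+01 -5.61549843e+00 -2.50564869e-03
 -7.37764039e+01 -1.00695383e+02] 6.3167
[318.99803982 189.42305801]
```

View pics/w2.png

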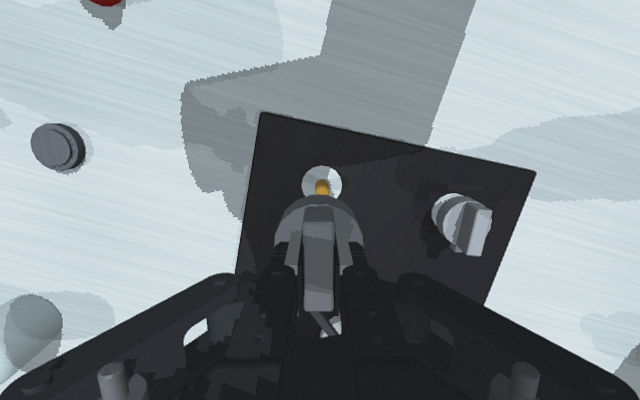

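The view shows the knob in the jaws with its bar at (319,255) and the brass spindle at (322,188). The rib is hidden by the knob, so I move 50 mm outward to see it.

step_arm(translation=[[-0.01, 0, 0], [-0.015, 0, 0], [-0.015, 0, 0], [-0.01, 0, 0], [0, 0, 0], [0, 0, 0], [0, 0, 0]], angular=[[0, 0, 0], [0, 0, 0], [0, 0, 0], [0, 0, 0], [0, 0, 0], [0, 0, 0], [0, 0, 0]], claw=[1, 1, 1, 1, 1, 1, 1])

```text
clock: 6.95
tool_pos: [547.4, 90.4, 199.6]
orientation: [[-0.962, -0.273, -0.0], [-0.273, 0.962, -0.0], [0.0, 0.0, -1.0]]
wrist_force: [1.0, 0.1, -0.0]
grip_width: 0.149
finger_force: 59.6
```

```bash
python3 - <<'E'
from h import *
s,im,d=shot("wrist"); np.savez("w3.npz",im=im,d=d,p=s["tool_pos"],R=s["orientation"])
print(s["tool_pos"],s["orientation"].round(4),s["clock"])
C=cam("wrist",s); u,v=px(C,[503,79,46]); print(u,v); u,v=int(u),int(v)
a=cv2.resize(im[v-50:v+50,u-50:u+50],(500,500),interpolation=cv2.INTER_CUBIC)
save("pics/w3.png",a)
P=cloud(C,d)
# brass
hsv=cv2.cvtColor(im,cv2.COLOR_RGB2HSV); m=(hsv[...,1]>110)&(hsv[...,0]>8)&(hsv[...,0]<35); m[:v-50]=0;m[v+50:]=0;m[:,:u-50]=0;m[:,u+50:]=0
t=P[m]; print("brass",len(t),t[:,2].min(),t[:,2].max()); top=t[t[:,2]>44.2]; print("top",len(top),np.median(top[:,2]),cv2.minAreaRect(top[:,:2].astype(np.float32)),top[:,:2].mean(0))
W=P[v-50:v+50,u-50:u+50].reshape(-1,3); c=top[:,:2].mean(0)
for zlo,zhi in((12.5,14),(14,16),(16,18),(18,20),(20,24)):
    k=W[(W[:,2]>zlo)&(W[:,2]<zhi)&(np.linalg.norm(W[:,:2]-c,axis=1)<30)]
    if len(k): print(zlo,len(k),k[:,:2].mean(0)-c,k.min(0)[:2],k.max(0)[:2])
# knob in hand (tool coords)
R=s["orientation"]; T=(P[200:,200:440].reshape(-1,3)-s["tool_pos"])@R
k=T[(abs(T[:,1])<6)&(T[:,2]>-14)&(T[:,2]<4)&(abs(T[:,0])<30)]
print("bar",len(k),k.min(0),k.max(0)); 
h=k[k[:,0]<20]; print(np.polyfit(h[:,0],h[:,2],1))
b=T[(abs(T[:,1])<26)&(T[:,2]>12)&(T[:,2]<22)&(abs(T[:,0])<35)]; print("body",len(b),b.min(0),b.max(0),np.median(b[:,2]))
np.savez("hand.npz",T=T)
E
```

```text
[547.42627428  90.42074723 199.64302009] [[-9.621e-01 -2.726e-01 -4.000e-04]
 [-2.726e-01  9.621e-01 -1.000e-04]
 [ 5.000e-04  0.000e+00 -1.000e+00]] 6.95
319.02012288932013 134.28265619241537
brass 150 30.972125998541287 47.981543056595626
top 121 45.350141082550635 ((503.16790771484375, 82.20914459228516), (9.77885913848877, 12.1530122756958), 0.5248361229896545) [503.66891662  82.24142663]
12.5 423 [-1.00224592 -0.77712887] [474.21287835  53.12066383] [531.86894822 111.81042288]
14 943 [ 1.54326099 -0.02301765] [482.18681266  61.94211071] [530.99351533 102.85196938]
16 81 [7.94401342 0.63467146] [484.73095561  65.65486828] [531.02098711  98.99819349]
18 2 [-3.74596432 -2.03844379] [498.3950627   76.60398341] [501.45084189  83.80198228]
20 1 [-3.93465252 -4.11990951] [499.7342641   78.12151712] [499.7342641   78.12151712]
bar 2673 [-22.22488441  -5.99794629 -13.98807015] [21.81072052  5.99300271  3.91596724]
[-2.39281241e-03 -5.39894954e+00]
body 1518 [ -1.15923183 -22.2893154   12.0029344 ] [22.47105771 23.29729459 21.9906634 ] 18.648412840496842
```

View pics/w3.png

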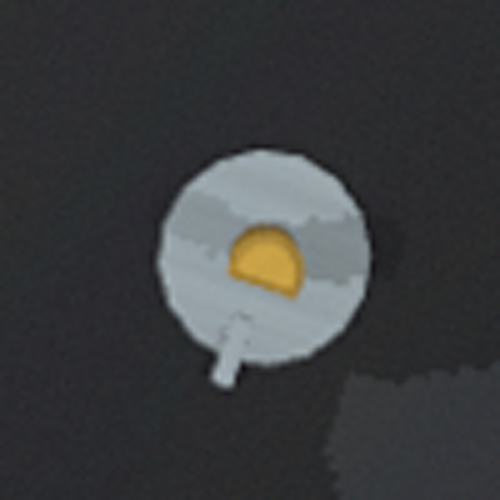

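The crop shows the D-spindle top at about (267,262), with its flat facing down-left. The rib runs from (238,318) to (224,385) and the flange circle is centred at about (265,258). Now I compute the axis and the angle.

```bash
python3 - <<'E'
from h import *
f=np.load("w3.npz"); im,d=f["im"],f["d"]; C=cam("wrist",dict(tool_pos=f["p"],orientation=f["R"])); P=cloud(C,d)
g=lambda a,b:(269+(a+.5)/5-.5,84+(b+.5)/5-.5)
w=P[84:184,269:369].reshape(-1,3)
fz=w[np.linalg.norm(w[:,:2]-[503.5,81],axis=1)<18][:,2]; fl=np.median(fz[fz<20]); print("flange z",fl)
m=((im[84:184,269:369].min(2)>90)).astype(np.uint8); cn=max(cv2.findContours(m,0,cv2.CHAIN_APPROX_NONE)[0],key=cv2.contourArea)
pts=np.array([onz(C,269+p[0][0],84+p[0][1],fl)[:2] for p in cn])
def fit(p):
    A=np.c_[2*p,np.ones(len(p))]; x=np.linalg.lstsq(A,(p**2).sum(1),rcond=None)[0]; return x[:2],np.sqrt(x[2]+x[:2]@x[:2])
for _ in range(6):
    c,r=fit(pts); pts=pts[abs(np.linalg.norm(pts-c,axis=1)-r)<1.5]
print("flange",c,r,len(pts))
hsv=cv2.cvtColor(im,cv2.COLOR_RGB2HSV)[84:184,269:369]; b=((hsv[...,1]>110)&(hsv[...,0]>8)&(hsv[...,0]<35)).astype(np.uint8)
bm=cv2.moments(b); print("brass px",bm['m00'])
mm=np.array([onz(C,*g(*p),46)[:2] for p in((230,275),(295,298))]); e=mm[1]-mm[0]; n=np.array([-e[1],e[0]]); n*=np.sign(n[0]); print("flat",mm,np.linalg.norm(e),"normal deg",np.degrees(np.arctan2(n[1],n[0])))
n/=np.linalg.norm(n)
R0=onz(C,*g(224,385),fl+2)[:2]; R1=onz(C,*g(238,318),fl+2)[:2]
for q in(R0-c,R0-R1): print("rib",q,np.linalg.norm(q),np.degrees(np.arctan2(q[1],q[0])))
print("axis from flat",mm.mean(0)-3*n, "flat dist from flange centre",(mm-c)@n)
T=np.load("hand.npz")["T"]; k=T[(T[:,2]>17.5)&(T[:,2]<19.8)&(np.hypot(T[:,0],T[:,1])<27)]
hull=cv2.convexHull(k[:,:2].astype(np.float32))[:,0]; hull=hull[hull[:,0]>3]; print("body circle",fit(hull))
E
```

```text
flange z 14.689778049644332
flange [505.59259028  82.30038553] 20.328147033465214 113
brass px 150.0
flat [[507.71139248  76.24408487]
 [508.45579004  88.52346654]] 12.301924320713498 normal deg -3.4691246688879875
rib [25.83336721 -0.99580063] 25.852552688278955 -2.2074915270740223
rib [13.60765048  0.91388361] 13.638303960787162 3.842188777372516
axis from flat [505.08908861  82.56530768] flat dist from flange centre [2.48139036 2.48139036]
body circle (array([-0.35186258,  0.50673558]), np.float64(22.76740099491067))
```

The axis is at about (505.3, 82.4) and the angle about −2.5°. Rib length comes out at 25.9 mm against 26 given, and the flat width at 12.3 against 12.6. The knob sits in the hand at (−0.3, +0.4), level, with its underside 38.6 mm below the TCP. I turn and go over the spindle.

step_arm(translation=[[0, 0, 0], [0, 0, 0], [0, 0, 0], [0, 0, 0], [0.0105, -0.0026, 0.01], [0.0105, -0.0026, 0.015], [0.0105, -0.0025, 0.016], [0.0105, -0.0025, 0.016], [0, 0, 0.016], [0, 0, 0.014], [0, 0, 0.01], [0, 0, 0.006], [0, 0, 0], [0, 0, 0], [0, 0, 0]], angular=[[0, 0, 4.6], [0, 0, 4.6], [0, 0, 4.6], [0, 0, 4.5], [0, 0, 0], [0, 0, 0], [0, 0, 0], [0, 0, 0], [0, 0, 0], [0, 0, 0], [0, 0, 0], [0, 0, 0], [0, 0, 0], [0, 0, 0], [0, 0, 0]], claw=[1, 1, 1, 1, 1, 1, 1, 1, 1, 1, 1, 1, 1, 1, 1])

```text
clock: 8.25
tool_pos: [505.9, 82.7, 97.7]
orientation: [[-0.999, 0.042, 0.002], [0.042, 0.999, 0.0], [-0.002, 0.0, -1.0]]
wrist_force: [0.4, -0.2, -0.8]
grip_width: 0.149
finger_force: 59.6
```

```bash
python3 - <<'E'
from h import *
s=telemetry.read_state(); print(s["tool_pos"],s["orientation"].round(4),s["wrist_force"])
R=s["orientation"]; print("err world",np.array([505.3,82.4])-(s["tool_pos"]+R@[-.3,.4,0])[:2], "yaw",np.degrees(np.arctan2(-R[1,0],-R[0,0])))
ims=[]
for n,z in(("scene",5),("wrist",2)):
    s,im,d=shot(n); C=cam(n,s); u,v=map(int,px(C,[505,82,46])); v=min(max(v,40),360); ims.append(cv2.resize(im[v-40:v+40,u-40:u+40],(400,400),interpolation=cv2.INTER_CUBIC))
save("pics/pre.png",np.hstack(ims))
E
```

```text
[505.89027575  82.69169173  97.66925173] [[-9.991e-01  4.240e-02  1.600e-03]
 [ 4.240e-02  9.991e-01  4.000e-04]
 [-1.500e-03  5.000e-04 -1.000e+00]] [ 0.37551949 -0.21195798 -0.76949794]
err world [-0.90696995 -0.6786082 ] yaw -2.430756888984129
```

View pics/pre.png

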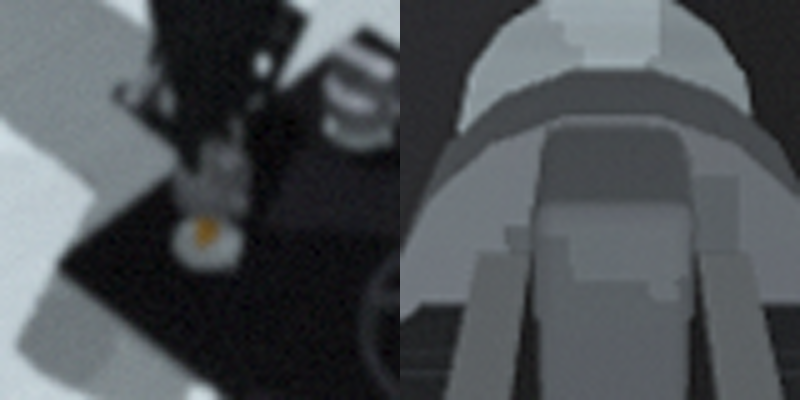

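The knob is above the spindle and the brass tip shows just below it at (205,232). I correct by 0.9 and 0.7 mm and lower gently to contact.

step_arm(translation=[[0.0009, -0.0007, 0.003], [0, 0, 0.003], [0, 0, 0.003], [0, 0, 0.002], [0, 0, 0.002], [0, 0, 0.002], [0, 0, 0], [0, 0, 0]], angular=[[0, 0, 0], [0, 0, 0], [0, 0, 0], [0, 0, 0], [0, 0, 0], [0, 0, 0], [0, 0, 0], [0, 0, 0]], claw=[1, 1, 1, 1, 1, 1, 1, 1])

```text
clock: 9.02
tool_pos: [504.3, 81.8, 81.7]
orientation: [[-0.999, 0.043, -0.0], [0.043, 0.999, -0.0], [0.0, -0.0, -1.0]]
wrist_force: [0.2, -0.9, -1.0]
grip_width: 0.149
finger_force: 59.6
```

step_arm(translation=[[-0.0004, 0, 0.002], [0, 0, 0.002], [0, 0, 0.002], [0, 0, 0.002], [0, 0, 0], [0, 0, 0]], angular=[[0, 0, 0], [0, 0, 0], [0, 0, 0], [0, 0, 0], [0, 0, 0], [0, 0, 0]], claw=[1, 1, 1, 1, 1, 1])

```text
clock: 9.52
tool_pos: [504.6, 81.8, 73.6]
orientation: [[-0.999, 0.043, -0.0], [0.043, 0.999, -0.0], [0.0, -0.0, -1.0]]
wrist_force: [-0.2, -0.3, -0.6]
grip_width: 0.15
finger_force: 59.6
```

step_arm(translation=[[0, 0, 0.002], [0, 0, 0.002], [0, 0, 0.001], [0, 0, 0.001], [0, 0, 0], [0, 0, 0], [0, 0, 0]], angular=[[0, 0, 0], [0, 0, 0], [0, 0, 0], [0, 0, 0], [0, 0, 0], [0, 0, 0], [0, 0, 0]], claw=[1, 1, 1, 1, 1, 1, 1])

```text
clock: 10.1
tool_pos: [504.7, 81.8, 68.0]
orientation: [[-0.999, 0.043, 0.0], [0.043, 0.999, -0.0], [-0.0, -0.0, -1.0]]
wrist_force: [-2.0, 0.1, 3.3]
grip_width: 0.152
finger_force: 59.9
```

It is home, and the spring is starting to take load (3.3 N at TCP 68.0). I press in.

step_arm(translation=[[0, 0, 0.002], [0, 0, 0.002], [0, 0, 0.002], [0, 0, 0.0015], [0, 0, 0], [0, 0, 0], [0, 0, 0]], angular=[[0, 0, 0], [0, 0, 0], [0, 0, 0], [0, 0, 0], [0, 0, 0], [0, 0, 0], [0, 0, 0]], claw=[1, 1, 1, 1, 1, 1, 1], grip_force=80)

```text
clock: 10.68
tool_pos: [504.8, 81.8, 60.5]
orientation: [[-0.999, 0.042, 0.0], [0.042, 0.999, -0.0], [-0.0, -0.0, -1.0]]
wrist_force: [-2.6, 0.8, 7.5]
grip_width: 0.147
finger_force: 84.2
```

step_arm(translation=[[0, 0, 0.0007], [0, 0, 0.0006], [0, 0, 0], [0, 0, 0], [0, 0, 0], [0, 0, 0]], angular=[[0, 0, 0], [0, 0, 0], [0, 0, 0], [0, 0, 0], [0, 0, 0], [0, 0, 0]], claw=[1, 1, 1, 1, 1, 1])

```text
clock: 11.18
tool_pos: [504.9, 81.8, 60.2]
orientation: [[-0.999, 0.042, 0.001], [0.042, 0.999, -0.0], [-0.001, -0.0, -1.0]]
wrist_force: [-5.6, -0.3, 13.7]
grip_width: 0.141
finger_force: 85.0
```

```bash
python3 - <<'E'
from h import *
s,im,d=shot("wrist"); C=cam("wrist",s); P=cloud(C,d); R=s["orientation"]; print(s["tool_pos"],s["wrist_force"],s["clock"])
T=(P[200:,200:440].reshape(-1,3)-s["tool_pos"])@R
k=T[(abs(T[:,1])<6)&(T[:,2]>-9)&(T[:,2]<0)&(abs(T[:,0])<20)]; print(np.polyfit(k[:,0],k[:,2],1))
ims=[im[100:400,120:520]]
s,im,d=shot("scene"); u,v=map(int,px(cam("scene"),[505,82,40])); ims.append(cv2.resize(im[v-45:v+45,u-60:u+60],(400,300),interpolation=cv2.INTER_CUBIC))
save("pics/end.png",np.hstack(ims))
E
```

```text
[504.90878817  81.80544267  60.17815781] [-5.64189859 -0.25906488 13.73481847] 11.1833
[-3.59956031e-03 -5.30331828e+00]
```

View pics/end.png

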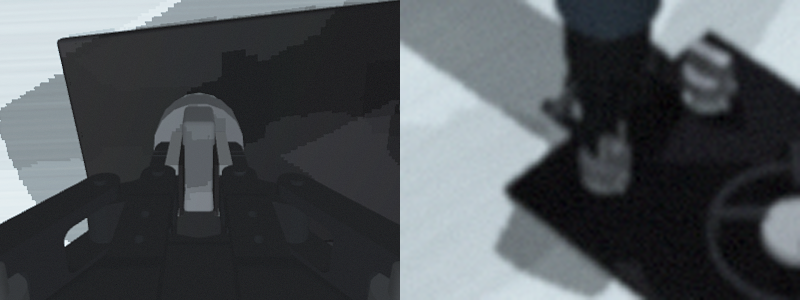

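The knob sits level and upright over the spindle's flange, still gripped. The force has jumped past the spring's 8 N to 13.7 N after 8 mm of travel, so the spindle is at its stop. I hand it in.

```bash
python3 -c "
from bench import bot; print(bot.sign_off())"
```

```text
the job is handed in; nothing more can be done
None
```

I fitted the grey knob on the bare spindle with the flats matching and pressed it to its stop, and I handed the job in at about 11 s with the gripper still holding it; the hand-in returned no verdict.

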